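Null a torsion balance with its loading lever

TASK

A sample jar on the left pan of the torsion balance is to be weighed against the 100 g weight on the right pan. Using only the loading lever, bring the pointer to the middle mark and calm its swing with the lever until it has stayed between the two thick marks for six seconds on end; then let go of the lever and leave the balance floating there, still within the thick marks, with the jar and the weight standing on their pans. Do not touch the beam, the pans or what stands on them, do not let the pointer run across to the stop on the far side, and leave the other things on the bench where they are.

Things in the scene. Friction and masses are not known exactly. Their poses are not given: they have to be found in the camera images.
- balance: white base 200 mm deep (x), 350 wide (y), grey pillar, two steel pans; origin under its middle, x away from the robot side, y towards the left pan. Beam law, theta = beam, L = lever: I theta'' = k (L + 0.35 - theta) + G theta - c theta' - T; spiral spring k = 0.045 N m/rad, inertia with pans and loads I = 0.0088 kg m2, T = 9.81 x 0.130 m x (jar - weight mass)
- pivot (a point): point on the level turning axis shared by lever and beam, in the plane of the lever's grip: 115 mm above the bench, 96 mm in front (-x) of the middle of the balance. Its axes are those of the balance: x along the turning axis, away from the robot side, y towards the left pan, z up
- lever (a joint): angle of the loading lever, a flat bar on the robot side (rad). 0 is upright; growing values move its grip to the right (-y of point pivot). Stops at -0.65 and +0.75. A friction brake (0.2 N m, 1.3 N at the grip) holds it where it is left. It starts parked at -0.6 with the spring slack; the angle that balances the beam level is T/k - 0.35, unknown, about -0.27 to +0.53
- lever_grip (a point): middle of the lever's grip, a black round peg 20 mm in diameter, 50 mm long, lying along x of point pivot. At lever angle L it lies at pivot + (0, -0.150 sin L, 0.150 cos L) in those axes, 225 to 265 mm above the bench. Pinch it from above, fingers closing along y of point pivot, 50 mm free on each side
- beam (a joint): angle of beam and pointer (rad), the reading to set. 0: beam level, pointer upright on the middle mark; positive: left pan up, pointer leaning to the right, the way the lever grows. Stops at -0.25 and +0.25; starts on the -0.25 stop, left pan down. The thick marks on the scale are at -0.07 and +0.07
- pointer_tip (a point): top end of the dark pointer rod, 164 mm above the turning axis, at a white scale 124 mm wide. The brass sensitivity weight on the pointer gives G = 0.030 N m/rad (net stiffness k - G = 0.015, varying by a quarter); damping c = 0.0009 N m s/rad. With the lever still the beam swings with a period of 4 to 6 s and takes over half a minute to calm down
- pan_left (a point): centre of the left pan's flat floor; the pan is a steel dish 112 mm across with a rim 5 mm high, on an arm 130 mm from the turning axis; a guide rod keeps it level; its floor is 151 mm above the bench when the beam is level
- pan_right (a point): the same for the right pan
- jar: sample jar, clear plastic with a white cap, 52 mm across, 66 mm tall, 117 g nominal (unknown, about 103 to 131 g); stands on the left pan; origin under its centre, z up
- weight: steel 100 g weight with a knob, 26 mm across, 37 mm tall; stands on the right pan; origin under its centre, z up
- weight_set: a wooden block 100 x 150 x 22 mm carrying small steel weights, origin under its centre; leave it alone
- spare_jar: a second jar like the one on the pan, standing on the bench to the left, origin under its centre; leave it alone
- forceps: steel forceps 130 mm long with orange grips, lying on the buff paper, origin near their middle; leave it alone
- nippers: small steel nippers 130 mm long, lying on the buff paper, origin at the rivet; leave it alone
- dish: petri dish 92 mm wide, 16 mm high, in front of the balance on the right, origin under its centre; leave it alone
- marker: blue marker pen 125 mm long, lying on the pad to the left of the balance, origin near its middle; leave it alone

How it is judged:
By the outcome, as a careful person would: the job done as asked, in the order asked, and still so for the second after the job is handed in, with the robot touching nothing.
It also fails if it takes over 58 s, if anything falls off the work surface, if the arm or the gripper's body presses on something with over 40 N, if the wrist force passes 120 N, or if a joint passes its speed limit or range.

ROBOT

A 6-joint arm with a two-finger parallel gripper is mounted at the origin on the work surface. World frame = base frame: x ahead of the robot, y to its left, z up, the work surface at z = 0. Lengths are in m, angles in rad, forces in N, time in s.
With the tool pointing down it reaches from about 0.25 to 0.725 m from the base axis. Payload 4 kg.
Tool frame: the origin (TCP) lies at the very end of the fingers, on their centre line; the grasp point (between the pads) lies 19 mm behind it; z points along the fingers, y is the line along which they close (so a half turn about z gives the same grasp; the last joint's range is limited). The gripper opens to 85 mm and grips with 20 to 120 N. Pads are 22 mm wide; open, the fingers measure 114 mm over their backs; the gripper's body (76 mm by 85 mm) begins 54 mm behind the grasp point. The pads swing forward as they close: fully open they stand 13 mm farther back than shut.
Start: joints at [-1.253, 0.241, 0.005, 1.335, 0, 1.571], TCP at [0.156, -0.475, 0.231] pointing down, gripper open.
Joint ranges: [-2.72, 2.72], [-1.05, 1.87], [-1.09, 1.28], [-1.99, 2.15], [-1.42, 1.44], [-3.14, 3.14]. Speed limits (rad/s): [2.79, 2.79, 3.14, 3.14, 3.14, 3.14].

INTERFACE

Orientations are given as a unit quaternion [x, y, z, w].
In Python, from workcell import monitor, viewer, job gives the robot as it stands.
- The arm moves only by the tool arm_command, never from a script. Its argument "increments" is a list of rows, each an object of numbers: "dx", "dy", "dz": the shift along the tool's x, y, z in cm; "wx", "wy", "wz": the turn, a rotation vector about the tool's x, y, z in rad; "grip": the finger opening in cm, from 0 to 8.54. In form: [{"dx": .., "dy": .., "dz": .., "wx": .., "wy": .., "wz": .., "grip": ..}, ...]. A call has 1 to 10 rows; each row is the pose to reach, as a shift and turn from the pose commanded when the call began, along the tool's axes at that moment; what a row does not reach only later rows make up. A row lasts 1/10 s, in which the tool goes at most 50 mm and 8.59 degrees, less where a joint would pass 70% of its speed; a pose out of reach is approached as far as the arm can. A call with a gripper value outside its range is refused whole. The fingers move at their own pace and stop on an object; the grip force is fixed at half the most. Time passes only in rows, so rows that repeat a pose let the fingers close. It gives the time, the measured TCP pose, the force, the opening and the grip force at its end, in the units of the state.
- monitor.get_obs(): the state, without advancing time (a new reading comes with each control period).
- viewer.camera(name): name is "side" or "top" or "wrist"; returns (picture, depth): 480x640x3 uint8, red, green, blue; 480x640 float32, m along the optical axis (not along the pixel's ray), 0 where there is no reading.
- viewer.get_calibration(name): a dict with "fovy" (degrees; the focal length in pixels is half the picture's height over the tangent of half this angle, whatever the lens; pixels are square), "cx", "cy" (the principal point, pixels), "dist_coeffs" ([k1, k2, p1, p2, k3] as OpenCV has them; the pictures are not rectified), "view" (4x4, takes a point from world to camera coordinates). Camera axes: x right, y up, looking along -z (the intrinsics and any distortion apply to the point x, -y, -z); pixel columns grow to the right and rows downward; lengths in m; the calibration is good to about 2 mm. A picture is of the moment at which its call begins: read the wrist's pose just before it. get_calibration takes no time and is no camera call; for the wrist camera it gives the pose at the moment of the call.
- job.job_done(): hands the job in; it is judged then, once.
The state is a dict: "clock": time; "joint_pos": joint angles; "joint_vel": joint speeds; "tau": joint torques, N m; "eef_pos": TCP position; "tool_rot": TCP orientation; "ft_force": force on the tool from outside, world axes, zero at the start; "ft_torque": the same for the moment, N m; "grip_width": finger opening in m; "grasp_force": force on a finger pad.
Only numpy, scipy, OpenCV 4.12 (cv2) and the standard library are available. Lean on these libraries where they do the work, as an engineer would, in place of code of your own. Each camera call takes 0.05 s, during which the arm holds its last target. There are 200 camera calls.

## Working session

There is one attempt and no reset: what is moved stays moved. The work goes in short steps, Python scripts to look and compute and a tool call to move; the robot and the scene stay as the last step left them, time stands still between calls to the robot, and variables do not carry over. Pictures are saved under pics/ and viewed, at most 10 in all, crops included, and the job is handed in when it is done.

Besides the shell and the picture viewer there is one more tool, called after "Emit:" as name(argument=value, ...), one argument or row to a line, values as JSON. arm_command: Moves the arm, as the interface text tells. Its arguments: {"type":"object","properties":{"increments":{"type":"array","items":{"type":"object","properties":{"dx":{"type":"number"},"dy":{"type":"number"},"dz":{"type":"number"},"wx":{"type":"number"},"wy":{"type":"number"},"wz":{"type":"number"},"grip":{"type":"number"}}}}},"required":["increments"]}

```bash
mkdir -p pics; ls
python3 - <<'E'
from workcell import monitor, viewer, job
import cv2, numpy as np
o=monitor.get_obs(); print(o['clock'],o['eef_pos'],o['tool_rot'],o['grip_width'])
for n in ("side","top"):
    p,d=viewer.camera(n); cv2.imwrite(f"pics/{n}0.png",p[:,:,::-1]); np.save(f"pics/{n}0.npy",d)
    c=viewer.get_calibration(n); print(n,{k:np.round(v,4).tolist() for k,v in c.items()})
E
```

```text
pics
0.0 [ 0.15604296 -0.47437085  0.23041176] [ 9.87402278e-01  1.58226594e-01 -1.65610379e-04 -1.02945111e-03] 0.08494490752964928
side {'fovy': 57.2378, 'cx': 309.8981, 'cy': 241.9533, 'dist_coeffs': [-0.107, 0.0, 0.0, 0.0, 0.0], 'view': [[-0.8412, -0.5407, -0.0029, 0.3924], [0.3217, -0.5047, 0.8011, -0.3087], [-0.4347, 0.673, 0.5985, -0.8725], [0.0, 0.0, 0.0, 1.0]]}
top {'fovy': 52.0765, 'cx': 322.7925, 'cy': 237.2201, 'dist_coeffs': [0.0111, 0.0, 0.0, 0.0, 0.0], 'view': [[0.0078, -0.9998, -0.016, -0.0061], [0.9895, 0.0055, 0.1445, -0.5247], [-0.1444, -0.0169, 0.9894, -1.3128], [0.0, 0.0, 0.0, 1.0]]}
```

View pics/side0.png

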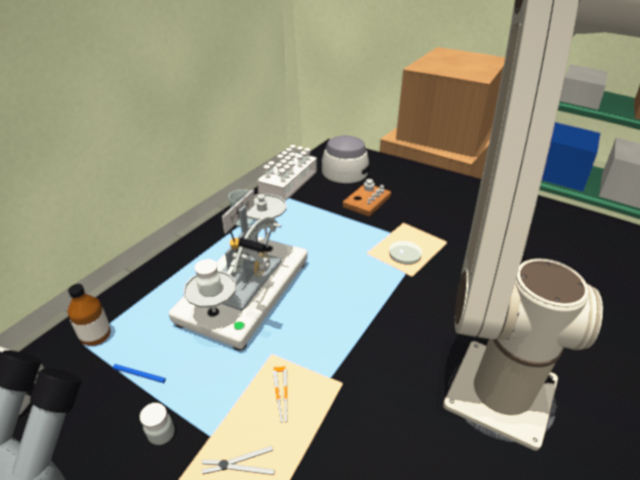

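View pics/top0.png

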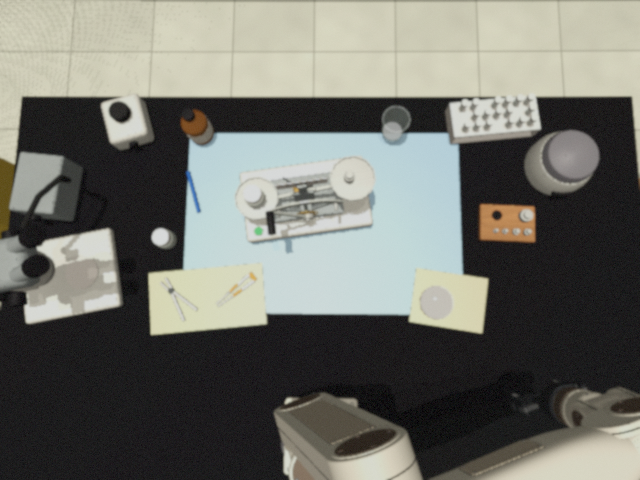

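The side view shows the balance with the lever's black peg at about (255,244), the left pan low at (210,290) and the right pan at (262,207). The top view shows the base spanning (242–372, 160–241), the peg at (271,222) and the pans at (257,198) and (351,178).

```bash
cat > h.py <<'E'
import cv2, numpy as np
from workcell import monitor, viewer, job
def K(c): 
    f=240/np.tan(np.radians(c['fovy'])/2); return np.array([[f,0,c['cx']],[0,f,c['cy']],[0,0,1.]]),np.array(c['dist_coeffs'],float)
def cloud(c,d):
    k,D=K(c); v,u=np.mgrid[0:480,0:640]
    n=cv2.undistortPoints(np.stack([u,v],-1).reshape(-1,1,2).astype(float),k,D).reshape(480,640,2)
    P=np.stack([n[...,0]*d,-n[...,1]*d,-d],-1); V=np.array(c['view'])
    W=(P-V[:3,3])@V[:3,:3]; W[d==0]=np.nan; return W
def proj(c,X):
    V=np.array(c['view']); p=np.atleast_2d(X)@V[:3,:3].T+V[:3,3]; k,D=K(c)
    return cv2.projectPoints((p*[1,-1,-1]).reshape(-1,1,3),np.zeros(3),np.zeros(3),k,D)[0].reshape(-1,2)
E
python3 - <<'E'
from h import *
for n in ("top","side"):
    im=cv2.imread(f"pics/{n}0.png").astype(int); W=cloud(viewer.get_calibration(n),np.load(f"pics/{n}0.npy"))
    near=(W[...,0]>.35)&(W[...,0]<.8)&(abs(W[...,1]-.07)<.25)
    mx=im.max(-1); mn=im.min(-1)
    base=near&(mn>150)&(mx-mn<25)&(W[...,2]>.008)&(W[...,2]<.05)
    B=W[base]; print(n,"base z",np.median(B[:,2]),len(B)); 
    r=cv2.minAreaRect(B[:,:2].astype(np.float32)); print(r)
    peg=near&(mx<60)&(W[...,2]>.2)&(W[...,2]<.3)
    P=W[peg]; print("peg",len(P),P.mean(0),P.min(0),P.max(0))
    if len(P)>10: print(cv2.fitLine(P[:,:2].astype(np.float32),cv2.DIST_HUBER,0,.01,.01).ravel(), np.argwhere(peg).mean(0))
    for z0,z1,nm in ((.1,.145,'L'),(.155,.2,'R')):
        s=near&(mn>120)&(mx-mn<25)&(W[...,2]>z0)&(W[...,2]<z1); Q=W[s]
        for sg in (1,-1):
            q=Q[(sg*(Q[:,1]-.07)>.05)]
            if len(q)>50: print(nm,sg,len(q),np.median(q[:,2]),cv2.minEnclosingCircle(q[:,:2].astype(np.float32)))
E
```

```text
top base z 0.04574711976282034 2576
((0.5623865127563477, 0.07515239715576172), (0.41780534386634827, 0.48757752776145935), 0.4224961996078491)
peg 108 [0.53038789 0.11596218 0.2460211 ] [0.50571972 0.10986005 0.23791555] [0.55337251 0.12499404 0.25138269]
[0.9942853  0.10675593 0.5303879  0.11596218] [221.71296296 270.63888889]
L 1 1009 0.11768928492312265 ((0.6152641773223877, 0.17268896102905273), 0.0577164851129055)
L -1 101 0.13368222565873158 ((0.6143913269042969, -0.0027195801958441734), 0.03981458395719528)
R 1 329 0.18228482840588436 ((0.6012691259384155, 0.1543361395597458), 0.04633643478155136)
R -1 1579 0.18191615948548726 ((0.6454459428787231, -0.05450817570090294), 0.08030598610639572)
side base z 0.04702494709872662 3094
((0.5988672971725464, 0.11864513158798218), (0.2917324900627136, 0.5144763588905334), 27.11293601989746)
peg 214 [0.528685   0.11936461 0.2430948 ] [0.50090825 0.0678589  0.20873779] [0.630964   0.13007552 0.27213822]
[0.9931206  0.11709566 0.5180991  0.12117256] [244.10747664 251.10747664]
L 1 1110 0.1192297968744874 ((0.6170179843902588, 0.17114578187465668), 0.058835212141275406)
R 1 532 0.18222555182793454 ((0.5983118414878845, 0.15717443823814392), 0.04691676050424576)
R -1 651 0.1823666571012061 ((0.6340227127075195, -0.056543782353401184), 0.08703556656837463)
```

Run:
```python
from h import *
s=cv2.imread("pics/side0.png")[180:330,165:325]; t=cv2.imread("pics/top0.png")[150:250,230:380]
a=cv2.resize(s,(560,525),interpolation=cv2.INTER_CUBIC)
cv2.imwrite("pics/crop_s.png",a)
cv2.imwrite("pics/crop_t.png",cv2.resize(t,None,fx=5,fy=5,interpolation=cv2.INTER_CUBIC))
im=cv2.imread("pics/top0.png").astype(int); W=cloud(viewer.get_calibration("top"),np.load("pics/top0.npy"))
near=(W[...,0]>.45)&(W[...,0]<.8)&(W[...,1]>-.15)&(W[...,1]<.28)
mn=im.min(-1);mx=im.max(-1)
h,e=np.histogram(W[near][:,2],bins=np.arange(0,.34,.005)); print(dict(zip(np.round(e[:-1],3),h)))
m=(near&(W[...,2]>.012)&(W[...,2]<.3)).astype(np.uint8)
n,l,st,_=cv2.connectedComponentsWithStats(m); i=1+st[1:,4].argmax(); 
b=(l==i)&(W[...,2]<.05); B=W[b]; r=cv2.minAreaRect(B[:,:2].astype(np.float32)); print(r,cv2.boxPoints(r))
# tall stuff
for n in("top","side"):
    Wn=cloud(viewer.get_calibration(n),np.load(f"pics/{n}0.npy"))
    c,s_=np.cos(.112),np.sin(.112); X=Wn-np.array([.630,.047,0]); x=c*X[...,0]+s_*X[...,1]; y=-s_*X[...,0]+c*X[...,1]
    for z0 in np.arange(.2,.34,.02):
        k=(abs(x)<.15)&(abs(y)<.2)&(Wn[...,2]>z0)&(Wn[...,2]<=z0+.02)
        if k.sum()>3: print(n,round(z0,2),k.sum(),"x",np.percentile(x[k],[2,50,98]).round(3),"y",np.percentile(y[k],[2,50,98]).round(3))
```

```text
{np.float64(0.0): np.int64(3634), np.float64(0.005): np.int64(279), np.float64(0.01): np.int64(2), np.float64(0.015): np.int64(13), np.float64(0.02): np.int64(32), np.float64(0.025): np.int64(32), np.float64(0.03): np.int64(41), np.float64(0.035): np.int64(131), np.float64(0.04): np.int64(1081), np.float64(0.045): np.int64(1839), np.float64(0.05): np.int64(437), np.float64(0.055): np.int64(719), np.float64(0.06): np.int64(288), np.float64(0.065): np.int64(10), np.float64(0.07): np.int64(2), np.float64(0.075): np.int64(2), np.float64(0.08): np.int64(3), np.float64(0.085): np.int64(3), np.float64(0.09): np.int64(7), np.float64(0.095): np.int64(9), np.float64(0.1): np.int64(26), np.float64(0.105): np.int64(35), np.float64(0.11): np.int64(175), np.float64(0.115): np.int64(641), np.float64(0.12): np.int64(264), np.float64(0.125): np.int64(117), np.float64(0.13): np.int64(105), np.float64(0.135): np.int64(82), np.float64(0.14): np.int64(50), np.float64(0.145): np.int64(40), np.float64(0.15): np.int64(58), np.float64(0.155): np.int64(63), np.float64(0.16): np.int64(38), np.float64(0.165): n
[... 1099 characters left out ...]
0.048696085810661316), (0.20266614854335785, 0.35044556856155396), 8.627116203308105) [[ 0.50797045  0.20673603]
 [ 0.5605384  -0.13974443]
 [ 0.76091146 -0.10934386]
 [ 0.7083435   0.2371366 ]]
top 0.2 245 x [-0.068 -0.046  0.016] y [-0.125 -0.016  0.066]
top 0.22 176 x [-0.12  -0.02   0.013] y [-0.12   0.005  0.089]
top 0.24 334 x [-0.119 -0.07  -0.008] y [-0.055  0.074  0.09 ]
top 0.26 137 x [-0.016 -0.009  0.002] y [-0.059  0.003  0.059]
side 0.2 341 x [-0.068 -0.045  0.016] y [-0.122 -0.012  0.067]
side 0.22 292 x [-0.118 -0.021 -0.008] y [-0.06   0.01   0.089]
side 0.24 482 x [-0.118 -0.019 -0.008] y [-0.059  0.044  0.089]
side 0.26 191 x [-0.012 -0.01   0.003] y [-0.061  0.008  0.059]
```

View pics/crop_s.png

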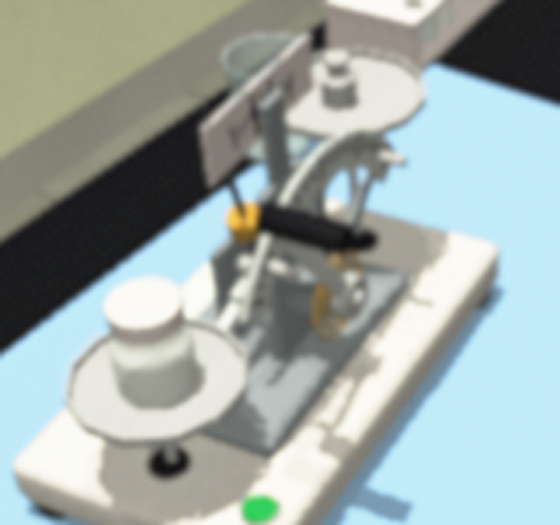

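View pics/crop_t.png

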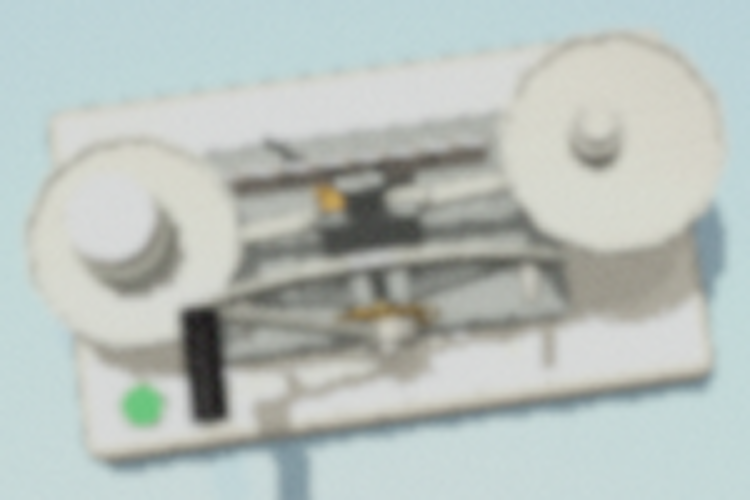

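The crops show the lever bar joining the peg at its inner (far) end. The peg's free part points at the robot, and the jar and weight stand on their pans. I put the balance centre near (0.634, 0.049) with yaw about 0.145 and the peg near (0.527, 0.119, 0.239). The pan floors at 0.119 and 0.182 m match theta = -0.25. Moving over now.

Emit:
arm_command(
  increments=[
    {"dx": 3.7,"dy": -3.1,"dz": -1,"wz": 0.02,"grip": 5},
    {"dx": 7.5,"dy": -6.3,"dz": -2,"wz": 0.04,"grip": 5},
    {"dx": 11.2,"dy": -9.4,"dz": -3,"wz": 0.06,"grip": 5},
    {"dx": 15,"dy": -12.5,"dz": -4,"wz": 0.08,"grip": 5},
    {"dx": 18.7,"dy": -15.7,"dz": -5,"wz": 0.1,"grip": 5},
    {"dx": 22.5,"dy": -18.8,"dz": -6,"wz": 0.12,"grip": 5},
    {"dx": 26.2,"dy": -22,"dz": -7,"wz": 0.14,"grip": 5},
    {"dx": 30,"dy": -25.1,"dz": -8,"wz": 0.155,"grip": 5},
    {"dx": 33.7,"dy": -28.2,"dz": -9,"wz": 0.165,"grip": 5},
    {"dx": 37.5,"dy": -31.4,"dz": -9,"wz": 0.173,"grip": 5},
  ],
)

```text
validation failed for argument at $.in...
```

```bash
cat >> h.py <<'E'
YAW=.145; C=np.array([.6344,.0487]); ex=np.array([np.cos(YAW),np.sin(YAW)]); ey=np.array([-ex[1],ex[0]])
PIV=C-.096*ex
def to_tool(target):   # world target -> cm along tool axes
    from scipy.spatial.transform import Rotation as R
    o=monitor.get_obs(); q=R.from_quat(o['tool_rot']); 
    return np.round(q.inv().apply(np.array(target)-o['eef_pos'])*100,2), q.as_matrix()[:,0].round(4), o
E
python3 - <<'E'
from h import *
g=PIV+.15*np.sin(.6)*ey-.003*ex; print(g)
d,x,o=to_tool([*g,.31]); print(d,np.arctan2(x[1],x[0]),x,o['clock'],o['eef_pos'],o['grip_width'])
E
```

```text
[0.52420093 0.11820281]
[ 53.49 -44.81  -7.86] 0.3178292538959366 [0.9499 0.3125 0.    ] 0.1 [ 0.15608364 -0.47444776  0.23051812] 0.08562317889565091
```

Emit:
arm_command(
  increments=[
    {"dx": 3.7,"dy": -3.1,"dz": -1.0,"wx": 0.0,"wy": 0.0,"wz": 0.02,"grip": 5.0},
    {"dx": 7.5,"dy": -6.3,"dz": -2.0,"wx": 0.0,"wy": 0.0,"wz": 0.04,"grip": 5.0},
    {"dx": 11.2,"dy": -9.4,"dz": -3.0,"wx": 0.0,"wy": 0.0,"wz": 0.06,"grip": 5.0},
    {"dx": 15.0,"dy": -12.5,"dz": -4.0,"wx": 0.0,"wy": 0.0,"wz": 0.08,"grip": 5.0},
    {"dx": 18.7,"dy": -15.7,"dz": -5.0,"wx": 0.0,"wy": 0.0,"wz": 0.1,"grip": 5.0},
    {"dx": 22.5,"dy": -18.8,"dz": -6.0,"wx": 0.0,"wy": 0.0,"wz": 0.12,"grip": 5.0},
    {"dx": 26.2,"dy": -22.0,"dz": -7.0,"wx": 0.0,"wy": 0.0,"wz": 0.14,"grip": 5.0},
    {"dx": 30.0,"dy": -25.1,"dz": -8.0,"wx": 0.0,"wy": 0.0,"wz": 0.155,"grip": 5.0},
    {"dx": 33.7,"dy": -28.2,"dz": -9.0,"wx": 0.0,"wy": 0.0,"wz": 0.165,"grip": 5.0},
    {"dx": 37.5,"dy": -31.4,"dz": -9.0,"wx": 0.0,"wy": 0.0,"wz": 0.173,"grip": 5.0},
  ],
)

```text
clock: 1.1
eef_pos: [0.4155, -0.0577, 0.3225]
tool_rot: [0.997, 0.072, 0.001, 0.0]
ft_force: [1.3, -0.9, -0.2]
grip_width: 0.0501
grasp_force: 0.0
```

Emit:
arm_command(
  increments=[
    {"dx": 2.7,"dy": -3.2,"dz": 0.5,"wx": 0.0,"wy": 0.0,"wz": 0.0,"grip": 5.0},
    {"dx": 5.4,"dy": -6.4,"dz": 1.0,"wx": 0.0,"wy": 0.0,"wz": 0.0,"grip": 5.0},
    {"dx": 8.1,"dy": -9.6,"dz": 1.5,"wx": 0.0,"wy": 0.0,"wz": 0.0,"grip": 5.0},
    {"dx": 10.8,"dy": -12.8,"dz": 2.0,"wx": 0.0,"wy": 0.0,"wz": 0.0,"grip": 5.0},
    {"dx": 13.3,"dy": -15.8,"dz": 2.2,"wx": 0.0,"wy": 0.0,"wz": 0.0,"grip": 5.0},
  ],
)

```text
clock: 1.6
eef_pos: [0.5266, 0.0995, 0.2981]
tool_rot: [0.996, 0.089, -0.002, -0.008]
ft_force: [-0.2, -0.5, 0.8]
grip_width: 0.0501
grasp_force: 0.0
```

```bash
cat >> h.py <<'E'
def theta(n,p,d):
    W=cloud(viewer.get_calibration(n),d); X=W[...,:2]-C; y=X@ey; x=X@ex; z=W[...,2]; p=p.astype(int)
    col=(p.min(-1)>100)&(p.max(-1)-p.min(-1)<35); out=[]
    for s in (1,-1):
        r=np.hypot(x,y-s*.128); k=(r<.052)&(r>(.03 if s>0 else .016))&(z>.1)&(z<.2)&col
        zz=z[k]
        if len(zz)<60: out+= [np.nan,len(zz)]; continue
        h,e=np.histogram(zz,np.arange(.1,.2,.004)); m=e[h.argmax()]+.002
        q=zz[abs(zz-m)<.006]; m=np.median(q); out+=[m,len(q)]
    zl,nl,zr,nr=out
    return np.arcsin((zl-.151)/.13), nl, -np.arcsin((zr-.151)/.13), nr
E
python3 - <<'E'
from h import *
o=monitor.get_obs(); print(o['clock'],o['eef_pos'],o['grip_width'])
c=viewer.get_calibration("wrist"); 
I={}
for n in ("wrist","top","side"):
    p,d=viewer.camera(n); I[n]=p
    if n!="wrist": print(n,theta(n,p,d))
    else: Ww=cloud(c,d); pw=p.astype(int)
for n in("top","side"):
    p=cv2.imread(f"pics/{n}0.png")[:,:,::-1]; print(n,0,theta(n,p,np.load(f"pics/{n}0.npy")))
k=(pw.max(-1)<60)&(Ww[...,2]>.21)&(Ww[...,2]<.262)
X=Ww[k]; L=np.c_[(X[:,:2]-PIV)@ex,(X[:,:2]-PIV)@ey,X[:,2]]; print("peg local",k.sum(),np.percentile(L,[3,50,97],axis=0).round(4))
q=cv2.minAreaRect(X[:,:2].astype(np.float32)); print(q)
cv2.imwrite("pics/w1.png",np.hstack([cv2.resize(I[n],(400,300)) for n in("wrist","top")])[:,:,::-1])
E
```

```text
1.6 [0.52658443 0.09954427 0.29813763] 0.05005237010751084
top (np.float64(nan), 0, np.float64(-0.23749073699930895), 1144)
side (np.float64(-0.25226892088291203), 597, np.float64(-0.24506448826207658), 347)
top 0 (np.float64(-0.26196851950676253), 723, np.float64(-0.2377356326637956), 1152)
side 0 (np.float64(-0.25188582796219844), 595, np.float64(-0.2421654922823631), 421)
peg local 5410 [[-0.0198 -0.0217  0.2192]
 [ 0.0169  0.078   0.2446]
 [ 0.0973  0.0899  0.2548]]
((0.5892041325569153, 0.07007623463869095), (0.08409325033426285, 0.1860824078321457), 39.50047302246094)
```

View pics/w1.png

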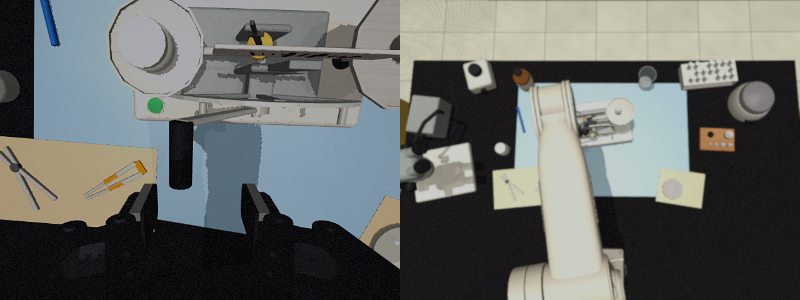

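The composite shows the peg at (180,155) in the wrist half, left of the middle between the fingers, because the arm had not yet settled. In the top half the arm hides the left pan, and the right pan is visible at (622,107).

Emit:
arm_command(
  increments=[
    {"dx": 0.0,"dy": 0.0,"dz": 0.5,"wx": 0.0,"wy": 0.0,"wz": 0.0,"grip": 5.0},
    {"dx": 0.0,"dy": 0.0,"dz": 1.0,"wx": 0.0,"wy": 0.0,"wz": 0.0,"grip": 5.0},
    {"dx": 0.0,"dy": 0.0,"dz": 1.0,"wx": 0.0,"wy": 0.0,"wz": 0.0,"grip": 5.0},
  ],
)

```text
clock: 2.05
eef_pos: [0.5254, 0.0961, 0.2887]
tool_rot: [0.996, 0.086, -0.001, -0.008]
ft_force: [0.9, 0.3, -1.1]
grip_width: 0.0499
grasp_force: 0.0
```

Run:
```python
from h import *
o=monitor.get_obs(); print(o['clock'],o['eef_pos'],o['tool_rot'])
c=viewer.get_calibration("wrist"); p,d=viewer.camera("wrist"); W=cloud(c,d); p=p.astype(int)
l=np.stack([(W[...,:2]-PIV)@ex,(W[...,:2]-PIV)@ey,W[...,2]],-1)
k=(p.max(-1)<60)&(l[...,0]<.024)&(l[...,0]>-.04)&(l[...,1]>.06)&(l[...,1]<.11)&(l[...,2]>.2)&(l[...,2]<.262)
X=l[k]; print(k.sum(),np.percentile(X,[2,50,98],axis=0).round(4)); 
b=X[X[:,2]>np.percentile(X[:,2],98)-.003]; print("ridge",np.median(b,0).round(4))
print(np.polyfit(X[:,0],X[:,1],1))
g=PIV+.15*np.sin(.6)*ey-.003*ex
d,x,o=to_tool([*g,.221]); print(d,np.arctan2(x[1],x[0]),o['clock'],o['eef_pos'])
```

```text
2.05 [0.52542685 0.09612233 0.28873397] [ 0.99623897  0.08629718 -0.00147033 -0.00765167]
3587 [[-0.0214  0.0725  0.2382]
 [ 0.0021  0.081   0.2448]
 [ 0.0231  0.0905  0.2469]]
ridge [0.002  0.082  0.2454]
[0.00168389 0.08108867]
[ 0.24 -2.09  6.86] 0.17285904314617567 2.1 [0.52568599 0.09620008 0.28922612]
```

Emit:
arm_command(
  increments=[
    {"dx": 0.1,"dy": -1.0,"dz": 0.0,"wx": -0.008,"wy": 0.002,"wz": 0.014,"grip": 5.0},
    {"dx": 0.2,"dy": -1.95,"dz": 0.3,"wx": -0.015,"wy": 0.004,"wz": 0.028,"grip": 5.0},
    {"dx": 0.2,"dy": -1.95,"dz": 1.5,"wx": -0.015,"wy": 0.004,"wz": 0.028,"grip": 5.0},
    {"dx": 0.2,"dy": -1.95,"dz": 3.0,"wx": -0.015,"wy": 0.004,"wz": 0.028,"grip": 5.0},
    {"dx": 0.2,"dy": -1.95,"dz": 4.5,"wx": -0.015,"wy": 0.004,"wz": 0.028,"grip": 5.0},
    {"dx": 0.2,"dy": -1.95,"dz": 5.8,"wx": -0.015,"wy": 0.004,"wz": 0.028,"grip": 5.0},
    {"dx": 0.2,"dy": -1.95,"dz": 6.8,"wx": -0.015,"wy": 0.004,"wz": 0.028,"grip": 5.0},
    {"dx": 0.2,"dy": -1.95,"dz": 6.8,"wx": -0.015,"wy": 0.004,"wz": 0.028,"grip": 5.0},
  ],
)

```text
clock: 2.9
eef_pos: [0.5283, 0.0998, 0.2218]
tool_rot: [0.996, 0.088, 0.002, -0.009]
ft_force: [1.4, 3.2, 1.9]
grip_width: 0.0503
grasp_force: 1.8
```

Run:
```python
from h import *
g=PIV+.083*ey-.003*ex
d,x,o=to_tool([*g,.221]); print(d,np.arctan2(x[1],x[0]),o['clock'],o['eef_pos'],o['tool_rot'])
```

```text
[-0.09 -1.71  0.11] 0.1767229196797424 2.9 [0.52830115 0.09977991 0.22181791] [ 0.99605044  0.08826817  0.00157084 -0.00947593]
```

Run:
```python
from h import *
o=monitor.get_obs()
for k in ('joint_pos','joint_vel','tau','ft_force','ft_torque','grasp_force'): print(k,np.round(o[k],3))
p,d=viewer.camera("side"); print(theta("side",p,d)); cv2.imwrite("pics/s2.png",p[100:400,60:620,::-1])
```

```text
joint_pos [0.176 0.316 0.082 1.332 0.019 3.141]
joint_vel [-0.009  0.005  0.015  0.025 -0.017  0.001]
tau [ -1.617 -40.477  24.388   0.158  -0.91   -0.06 ]
ft_force [1.409 3.151 1.904]
ft_torque [ 0.747 -0.085 -0.103]
grasp_force 1.768
(np.float64(-0.25277301930359375), 593, np.float64(-0.2488719405461025), 106)
```

View pics/s2.png

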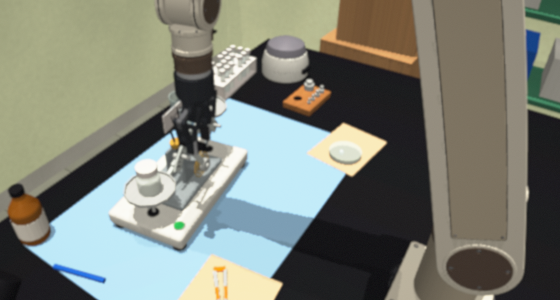

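The side crop shows the gripper over the peg at (195,130) and the balance undisturbed. Joint 6 is at its range end, which blocks the last 17 mm. I'll rise and take the equivalent grasp half a turn round.

Emit:
arm_command(
  increments=[
    {"dx": 0.0,"dy": 0.0,"dz": -3.0,"wx": 0.0,"wy": 0.0,"wz": -0.02,"grip": 5.0},
    {"dx": 0.0,"dy": 0.0,"dz": -6.0,"wx": 0.0,"wy": 0.0,"wz": -0.14,"grip": 5.0},
    {"dx": 0.0,"dy": -0.5,"dz": -8.0,"wx": 0.0,"wy": 0.0,"wz": -0.28,"grip": 5.0},
    {"dx": 0.0,"dy": -1.0,"dz": -8.0,"wx": 0.0,"wy": 0.0,"wz": -0.42,"grip": 5.0},
    {"dx": 0.0,"dy": -1.7,"dz": -8.0,"wx": 0.0,"wy": 0.0,"wz": -0.56,"grip": 5.0},
    {"dx": 0.0,"dy": -1.7,"dz": -8.0,"wx": 0.0,"wy": 0.0,"wz": -0.7,"grip": 5.0},
    {"dx": 0.0,"dy": -1.7,"dz": -8.0,"wx": 0.0,"wy": 0.0,"wz": -0.84,"grip": 5.0},
    {"dx": 0.0,"dy": -1.7,"dz": -8.0,"wx": 0.0,"wy": 0.0,"wz": -0.98,"grip": 5.0},
    {"dx": 0.0,"dy": -1.7,"dz": -8.0,"wx": 0.0,"wy": 0.0,"wz": -1.12,"grip": 5.0},
    {"dx": 0.0,"dy": -1.7,"dz": -8.0,"wx": 0.0,"wy": 0.0,"wz": -1.26,"grip": 5.0},
  ],
)

```text
clock: 3.95
eef_pos: [0.5252, 0.1128, 0.3017]
tool_rot: [0.752, 0.66, 0.005, -0.006]
ft_force: [0.5, 0.5, -0.0]
grip_width: 0.0504
grasp_force: 0.0
```

Emit:
arm_command(
  increments=[
    {"dx": 0.0,"dy": 0.0,"dz": 0.0,"wx": 0.0,"wy": 0.0,"wz": -0.14,"grip": 5.0},
    {"dx": 0.0,"dy": 0.0,"dz": 0.0,"wx": 0.0,"wy": 0.0,"wz": -0.28,"grip": 5.0},
    {"dx": 0.0,"dy": 0.0,"dz": 0.0,"wx": 0.0,"wy": 0.0,"wz": -0.42,"grip": 5.0},
    {"dx": 0.0,"dy": 0.0,"dz": 0.0,"wx": 0.0,"wy": 0.0,"wz": -0.56,"grip": 5.0},
    {"dx": 0.0,"dy": 0.0,"dz": 0.0,"wx": 0.0,"wy": 0.0,"wz": -0.7,"grip": 5.0},
    {"dx": 0.0,"dy": 0.0,"dz": 0.0,"wx": 0.0,"wy": 0.0,"wz": -0.84,"grip": 5.0},
    {"dx": 0.0,"dy": 0.0,"dz": 0.0,"wx": 0.0,"wy": 0.0,"wz": -0.98,"grip": 5.0},
    {"dx": 0.0,"dy": 0.0,"dz": 0.0,"wx": 0.0,"wy": 0.0,"wz": -1.12,"grip": 5.0},
    {"dx": 0.0,"dy": 0.0,"dz": 0.0,"wx": 0.0,"wy": 0.0,"wz": -1.26,"grip": 5.0},
    {"dx": 0.0,"dy": 0.0,"dz": 0.0,"wx": 0.0,"wy": 0.0,"wz": -1.4,"grip": 5.0},
  ],
)

```text
clock: 4.95
eef_pos: [0.5252, 0.1128, 0.3017]
tool_rot: [0.15, 0.989, 0.007, -0.001]
ft_force: [0.0, -0.6, -0.5]
grip_width: 0.0499
grasp_force: 0.0
```

```bash
cat >> h.py <<'E'
def pose_err(yloc,z,yaw=YAW+np.pi,xo=-.003):
    from scipy.spatial.transform import Rotation as R
    o=monitor.get_obs(); q=R.from_quat(o['tool_rot']); g=np.r_[PIV+yloc*ey+xo*ex,z]
    t=R.from_euler('z',yaw)*R.from_quat([1,0,0,0])
    return np.round(q.inv().apply(g-o['eef_pos'])*100,2),np.round((q.inv()*t).as_rotvec(),4),o
E
python3 - <<'E'
from h import *
d,w,o=pose_err(.083,.221); print(d,w,o['clock'],o['eef_pos'],o['joint_pos'].round(3))
E
```

```text
[0.15 0.22 8.08] [ 0.0149 -0.0013 -0.446 ] 4.95 [0.52520346 0.1127986  0.30172736] [0.203 0.297 0.262 1.533 0.015 0.504]
```

Emit:
arm_command(
  increments=[
    {"dx": 0.1,"dy": 0.1,"dz": 0.5,"wx": 0.005,"wy": 0.0,"wz": -0.14,"grip": 5.0},
    {"dx": 0.15,"dy": 0.22,"dz": 1.0,"wx": 0.01,"wy": 0.0,"wz": -0.28,"grip": 5.0},
    {"dx": 0.15,"dy": 0.22,"dz": 2.0,"wx": 0.015,"wy": 0.0,"wz": -0.42,"grip": 5.0},
    {"dx": 0.15,"dy": 0.22,"dz": 3.5,"wx": 0.015,"wy": -0.001,"wz": -0.446,"grip": 5.0},
    {"dx": 0.15,"dy": 0.22,"dz": 5.0,"wx": 0.015,"wy": -0.001,"wz": -0.446,"grip": 5.0},
    {"dx": 0.15,"dy": 0.22,"dz": 6.5,"wx": 0.015,"wy": -0.001,"wz": -0.446,"grip": 5.0},
    {"dx": 0.15,"dy": 0.22,"dz": 8.0,"wx": 0.015,"wy": -0.001,"wz": -0.446,"grip": 5.0},
    {"dx": 0.15,"dy": 0.22,"dz": 8.0,"wx": 0.015,"wy": -0.001,"wz": -0.446,"grip": 3.5},
    {"dx": 0.15,"dy": 0.22,"dz": 8.0,"wx": 0.015,"wy": -0.001,"wz": -0.446,"grip": 2.6},
  ],
)

```text
clock: 5.85
eef_pos: [0.5243, 0.1167, 0.2219]
tool_rot: [-0.07, 0.998, -0.0, -0.0]
ft_force: [0.3, -2.3, -1.1]
grip_width: 0.0262
grasp_force: 1.0
```

Run:
```python
from h import *
d,w,o=pose_err(.083,.221); print(d,w,o['clock'],o['eef_pos'],o['grip_width'],o['grasp_force'],o['ft_force'].round(1))
for n in ("side","top"):
    p,d=viewer.camera(n); print(n,theta(n,p,d))
```

```text
[-0.01 -0.02  0.09] [-0.0001 -0.0008 -0.0055] 5.85 [0.52434316 0.11674526 0.2218943 ] 0.026203388884424913 1.007281020283699 [ 0.3 -2.3 -1.1]
side (np.float64(-0.25228204178327573), 598, np.float64(-0.24656931227361775), 174)
top (np.float64(nan), 5, np.float64(-0.23905819623239752), 1144)
```

Emit:
arm_command(
  increments=[
    {"dx": 0.0,"dy": 0.0,"dz": 0.0,"wx": 0.0,"wy": 0.0,"wz": 0.0,"grip": 2.02},
    {"dx": 0.0,"dy": 0.0,"dz": 0.0,"wx": 0.0,"wy": 0.0,"wz": 0.0,"grip": 2.02},
    {"dx": 0.0,"dy": -0.72,"dz": -0.45,"wx": 0.0,"wy": 0.0,"wz": 0.0,"grip": 2.02},
    {"dx": 0.0,"dy": -1.51,"dz": -0.88,"wx": 0.0,"wy": 0.0,"wz": 0.0,"grip": 2.02},
    {"dx": 0.0,"dy": -2.18,"dz": -1.2,"wx": 0.0,"wy": 0.0,"wz": 0.0,"grip": 2.02},
    {"dx": 0.0,"dy": -2.88,"dz": -1.49,"wx": 0.0,"wy": 0.0,"wz": 0.0,"grip": 2.02},
  ],
)

```text
clock: 6.55
eef_pos: [0.5291, 0.0889, 0.2379]
tool_rot: [-0.07, 0.998, 0.001, 0.001]
ft_force: [0.1, 3.3, 0.7]
grip_width: 0.0202
grasp_force: 1.3
```

```bash
cat > look.py <<'E'
# usage: look.py cams ; logs (t,L,theta) and prints
from h import *
import sys,json
def Lnow(o): return np.arcsin(-((o['eef_pos'][:2]-PIV)@ey)/.15)
def meas(n):
    o=monitor.get_obs(); p,d=viewer.camera(n); a=theta(n,p,d)
    v=[]
    if n=='side':
        if a[1]>150: v.append(a[0]+.002)
        if a[3]>150: v.append(a[2]-.006)
    elif a[3]>400: v.append(a[2]-.012)
    return o,(float(np.mean(v)) if v else np.nan),a
if __name__=="__main__":
    for n in sys.argv[1].split(','):
        o,th,a=meas(n)
        open('log.txt','a').write(f"{o['clock']} {Lnow(o)} {th} {n}\n")
        print(n,'t %.2f L %.4f th %.4f'%(o['clock'],Lnow(o),th),np.round(a,3),'ft',o['ft_force'].round(1),'gw %.4f gf %.1f z %.4f'%(o['grip_width'],o['grasp_force'],o['eef_pos'][2]))
E
python3 look.py top,side
```

```text
top t 6.55 L -0.3754 th -0.2503 [      nan  0.00e+00 -2.38e-01  1.15e+03] ft [0.1 3.3 0.7] gw 0.0202 gf 1.3 z 0.2379
side t 6.60 L -0.3671 th -0.2511 [-2.53e-01  6.05e+02 -2.49e-01  1.15e+02] ft [-0.2  1.9  0.9] gw 0.0201 gf 0.8 z 0.2382
```

Emit:
arm_command(
  increments=[
    {"dx": 0.0,"dy": -0.19,"dz": -0.07,"wx": 0.0,"wy": 0.0,"wz": 0.0,"grip": 2.02},
    {"dx": 0.0,"dy": -0.38,"dz": -0.14,"wx": 0.0,"wy": 0.0,"wz": 0.0,"grip": 2.02},
    {"dx": 0.0,"dy": -0.57,"dz": -0.21,"wx": 0.0,"wy": 0.0,"wz": 0.0,"grip": 2.02},
    {"dx": 0.0,"dy": -0.76,"dz": -0.27,"wx": 0.0,"wy": 0.0,"wz": 0.0,"grip": 2.02},
    {"dx": 0.0,"dy": -0.95,"dz": -0.33,"wx": 0.0,"wy": 0.0,"wz": 0.0,"grip": 2.02},
    {"dx": 0.0,"dy": -1.13,"dz": -0.39,"wx": 0.0,"wy": 0.0,"wz": 0.0,"grip": 2.02},
  ],
)

```text
clock: 7.25
eef_pos: [0.53, 0.0778, 0.2406]
tool_rot: [-0.07, 0.998, 0.001, 0.0]
ft_force: [0.8, 0.9, 1.6]
grip_width: 0.0205
grasp_force: 1.1
```

```bash
python3 look.py top
```

```text
top t 7.25 L -0.2970 th -0.2503 [       nan  0.000e+00 -2.380e-01  1.148e+03] ft [0.8 0.9 1.6] gw 0.0205 gf 1.1 z 0.2406
```

Emit:
arm_command(
  increments=[
    {"dx": 0.0,"dy": -0.21,"dz": -0.06,"wx": 0.0,"wy": 0.0,"wz": 0.0,"grip": 2.02},
    {"dx": 0.0,"dy": -0.42,"dz": -0.12,"wx": 0.0,"wy": 0.0,"wz": 0.0,"grip": 2.02},
    {"dx": 0.0,"dy": -0.63,"dz": -0.17,"wx": 0.0,"wy": 0.0,"wz": 0.0,"grip": 2.02},
    {"dx": 0.0,"dy": -0.84,"dz": -0.22,"wx": 0.0,"wy": 0.0,"wz": 0.0,"grip": 2.02},
    {"dx": 0.0,"dy": -1.05,"dz": -0.27,"wx": 0.0,"wy": 0.0,"wz": 0.0,"grip": 2.02},
    {"dx": 0.0,"dy": -1.26,"dz": -0.32,"wx": 0.0,"wy": 0.0,"wz": 0.0,"grip": 2.02},
    {"dx": 0.0,"dy": -1.46,"dz": -0.36,"wx": 0.0,"wy": 0.0,"wz": 0.0,"grip": 2.02},
  ],
)

```text
clock: 8.0
eef_pos: [0.5322, 0.0632, 0.2443]
tool_rot: [-0.07, 0.998, 0.001, 0.0]
ft_force: [-0.6, 2.0, 2.1]
grip_width: 0.0202
grasp_force: 1.0
```

```bash
python3 look.py top
```

```text
top t 8.00 L -0.1956 th -0.2497 [-2.58e-01  1.30e+02 -2.38e-01  1.15e+03] ft [-0.6  2.   2.1] gw 0.0202 gf 1.0 z 0.2443
```

Emit:
arm_command(
  increments=[
    {"dx": 0.0,"dy": -0.21,"dz": -0.04,"wx": 0.0,"wy": 0.0,"wz": 0.0,"grip": 2.02},
    {"dx": 0.0,"dy": -0.42,"dz": -0.08,"wx": 0.0,"wy": 0.0,"wz": 0.0,"grip": 2.02},
    {"dx": 0.0,"dy": -0.64,"dz": -0.11,"wx": 0.0,"wy": 0.0,"wz": 0.0,"grip": 2.02},
    {"dx": 0.0,"dy": -0.85,"dz": -0.14,"wx": 0.0,"wy": 0.0,"wz": 0.0,"grip": 2.02},
    {"dx": 0.0,"dy": -1.06,"dz": -0.17,"wx": 0.0,"wy": 0.0,"wz": 0.0,"grip": 2.02},
    {"dx": 0.0,"dy": -1.27,"dz": -0.19,"wx": 0.0,"wy": 0.0,"wz": 0.0,"grip": 2.02},
    {"dx": 0.0,"dy": -1.48,"dz": -0.21,"wx": 0.0,"wy": 0.0,"wz": 0.0,"grip": 2.02},
  ],
)

```text
clock: 8.75
eef_pos: [0.5342, 0.0486, 0.2463]
tool_rot: [-0.07, 0.998, 0.001, 0.0]
ft_force: [-0.1, 1.4, 0.9]
grip_width: 0.0203
grasp_force: 0.9
```

```bash
python3 look.py top
```

```text
top t 8.75 L -0.0960 th -0.2503 [-2.610e-01  2.960e+02 -2.380e-01  1.141e+03] ft [-0.1  1.4  0.9] gw 0.0203 gf 0.9 z 0.2463
```

Emit:
arm_command(
  increments=[
    {"dx": 0.0,"dy": -0.21,"dz": -0.01,"wx": 0.0,"wy": 0.0,"wz": 0.0,"grip": 2.02},
    {"dx": 0.0,"dy": -0.43,"dz": -0.03,"wx": 0.0,"wy": 0.0,"wz": 0.0,"grip": 2.02},
    {"dx": 0.0,"dy": -0.64,"dz": -0.04,"wx": 0.0,"wy": 0.0,"wz": 0.0,"grip": 2.02},
    {"dx": 0.0,"dy": -0.86,"dz": -0.05,"wx": 0.0,"wy": 0.0,"wz": 0.0,"grip": 2.02},
    {"dx": 0.0,"dy": -1.07,"dz": -0.06,"wx": 0.0,"wy": 0.0,"wz": 0.0,"grip": 2.02},
    {"dx": 0.0,"dy": -1.29,"dz": -0.06,"wx": 0.0,"wy": 0.0,"wz": 0.0,"grip": 2.02},
    {"dx": 0.0,"dy": -1.5,"dz": -0.06,"wx": 0.0,"wy": 0.0,"wz": 0.0,"grip": 2.02},
  ],
)

```text
clock: 9.5
eef_pos: [0.5364, 0.0337, 0.2469]
tool_rot: [-0.07, 0.998, 0.001, 0.0]
ft_force: [0.2, 1.0, 1.1]
grip_width: 0.0202
grasp_force: 0.8
```

```bash
python3 look.py top
```

```text
top t 9.50 L 0.0042 th -0.2513 [-2.590e-01  4.280e+02 -2.390e-01  1.144e+03] ft [0.2 1.  1.1] gw 0.0202 gf 0.8 z 0.2469
```

Emit:
arm_command(
  increments=[
    {"dx": 0.0,"dy": -0.21,"dz": 0.0,"wx": 0.0,"wy": 0.0,"wz": 0.0,"grip": 2.02},
    {"dx": 0.0,"dy": -0.43,"dz": 0.01,"wx": 0.0,"wy": 0.0,"wz": 0.0,"grip": 2.02},
    {"dx": 0.0,"dy": -0.64,"dz": 0.02,"wx": 0.0,"wy": 0.0,"wz": 0.0,"grip": 2.02},
    {"dx": 0.0,"dy": -0.86,"dz": 0.03,"wx": 0.0,"wy": 0.0,"wz": 0.0,"grip": 2.02},
    {"dx": 0.0,"dy": -1.07,"dz": 0.05,"wx": 0.0,"wy": 0.0,"wz": 0.0,"grip": 2.02},
    {"dx": 0.0,"dy": -1.29,"dz": 0.07,"wx": 0.0,"wy": 0.0,"wz": 0.0,"grip": 2.02},
    {"dx": 0.0,"dy": -1.5,"dz": 0.09,"wx": 0.0,"wy": 0.0,"wz": 0.0,"grip": 2.02},
  ],
)

```text
clock: 10.25
eef_pos: [0.5384, 0.0189, 0.246]
tool_rot: [-0.07, 0.998, 0.001, 0.0]
ft_force: [-0.2, 1.2, 1.1]
grip_width: 0.0202
grasp_force: 0.8
```

```bash
python3 look.py top
```

```text
top t 10.25 L 0.1043 th -0.2503 [-2.610e-01  6.520e+02 -2.380e-01  1.126e+03] ft [-0.2  1.2  1.1] gw 0.0202 gf 0.8 z 0.2460
```

Emit:
arm_command(
  increments=[
    {"dx": 0.0,"dy": -0.21,"dz": 0.03,"wx": 0.0,"wy": 0.0,"wz": 0.0,"grip": 2.02},
    {"dx": 0.0,"dy": -0.42,"dz": 0.06,"wx": 0.0,"wy": 0.0,"wz": 0.0,"grip": 2.02},
    {"dx": 0.0,"dy": -0.63,"dz": 0.09,"wx": 0.0,"wy": 0.0,"wz": 0.0,"grip": 2.02},
    {"dx": 0.0,"dy": -0.85,"dz": 0.12,"wx": 0.0,"wy": 0.0,"wz": 0.0,"grip": 2.02},
    {"dx": 0.0,"dy": -1.06,"dz": 0.16,"wx": 0.0,"wy": 0.0,"wz": 0.0,"grip": 2.02},
    {"dx": 0.0,"dy": -1.27,"dz": 0.2,"wx": 0.0,"wy": 0.0,"wz": 0.0,"grip": 2.02},
    {"dx": 0.0,"dy": -1.48,"dz": 0.24,"wx": 0.0,"wy": 0.0,"wz": 0.0,"grip": 2.02},
  ],
)

```text
clock: 11.0
eef_pos: [0.5405, 0.0043, 0.2435]
tool_rot: [-0.07, 0.998, 0.001, 0.0]
ft_force: [0.1, 2.5, 1.3]
grip_width: 0.0203
grasp_force: 0.7
```

```bash
python3 look.py top,side
```

```text
top t 11.00 L 0.2041 th -0.2388 [-2.50e-01  7.08e+02 -2.27e-01  8.51e+02] ft [0.1 2.5 1.3] gw 0.0203 gf 0.7 z 0.2435
side t 11.05 L 0.2062 th -0.2334 [-2.36e-01  5.93e+02 -2.26e-01  1.76e+02] ft [-0.2  0.5  0.6] gw 0.0201 gf 0.5 z 0.2435
```

```bash
python3 look.py top,side,top,side,top
cat > plan.py <<'E'
# plan.py Lcmd N : fit the model to log.txt, plan N rows bringing theta to rest at 0 with L=Lb
import numpy as np,sys
from scipy.optimize import least_squares, minimize
Lc=float(sys.argv[1]); N=int(sys.argv[2]); k,I,c=.045,.0088,.0009; dt=.005
D=[r.split() for r in open('log.txt')]; t=np.array([float(r[0]) for r in D]); L=np.array([float(r[1]) for r in D]); th=np.array([float(r[2]) for r in D])
try: X=np.loadtxt('lev.txt',ndmin=2)   # extra lever waypoints t,L inside calls
except OSError: X=np.zeros((0,2))
a=np.r_[t,X[:,0]]; b=np.r_[L,X[:,1]]; s=a.argsort(kind='stable'); a,b=a[s],b[s]
def sim(p,Lf,T,x0=None,cl=True):
    Lb,kn=p[:2]; x,v=(-.25,0.) if x0 is None else x0; out=[(x,v)]
    for ti in T[:-1]:
        v+=dt*(k*(Lf(ti)-Lb)-kn*x-c*v)/I; x+=dt*v
        if cl and x<-.25: x,v=-.25,max(v,0)
        out.append((x,v))
    return np.array(out)
T=np.arange(10.2,t[-1]+dt,dt); La=np.interp(T,a,b); f=lambda ti: La[min(int(round((ti-T[0])/dt)),len(La)-1)]
m=(t>=10.2)&~np.isnan(th)
def res(p): x=sim(p,f,T)[:,0]; return np.r_[(np.interp(t[m],T,x)-th[m])/.004,(p[1]-.015)/.003]
r=least_squares(res,[.22,.015],diff_step=1e-3); Lb,kn=r.x; S=sim(r.x,f,T); x,v=S[-1]
print('Lb %.4f kn %.4f'%(Lb,kn),'res',(res(r.x)[:-1]*4).round(1)[-12:],'mrad; now t %.2f th %.4f v %.4f L %.4f'%(t[-1],x,v,L[-1]), 'sd Lb %.4f'%np.sqrt(np.linalg.inv(r.jac.T@r.jac)[0,0]))
off=L[-1]-Lc   # lever as read minus lever as commanded
T2=np.arange(0,.05+N*.1+.3,dt)   # camera call 0.05 hold, then rows, then rest
def traj(q):
    kn_t=np.r_[0,.05+.04+.1*np.arange(0,N+1)]; kv=np.r_[L[-1],L[-1],q]
    g=np.interp(T2,kn_t,kv); return sim(r.x,lambda ti:g[min(int(round(ti/dt)),len(g)-1)],T2,(x,v),False)
def cost(q):
    e=traj(q)[-1]; w=np.diff(np.r_[L[-1],q]); return np.r_[e[0]*300,e[1]*300,(q[-1]-Lb)*500,w*2,np.diff(w)*3]
q=least_squares(cost,np.full(N,Lb)).x; E=traj(q); print('end',E[-1].round(4),'max th %.3f'%E[:,0].max())
qc=q-off
for z in qc: print('L %.3f dy %.2f dz %.2f'%(z,-15*(np.sin(z)-np.sin(Lc)),15*(np.cos(Lc)-np.cos(z))))
E
python3 plan.py .21 10
```

```text
top t 11.10 L 0.2060 th -0.2284 [-2.42e-01  6.91e+02 -2.16e-01  8.73e+02] ft [ 0.3 -0.5  0.6] gw 0.0201 gf 0.2 z 0.2434
side t 11.15 L 0.2058 th -0.2220 [-2.26e-01  5.84e+02 -2.14e-01  1.69e+02] ft [ 0.6  0.6 -0.1] gw 0.0203 gf 0.1 z 0.2434
top t 11.20 L 0.2057 th -0.2187 [-2.27e-01  7.18e+02 -2.07e-01  8.73e+02] ft [0.6 0.  0.1] gw 0.0206 gf 0.0 z 0.2434
side t 11.25 L 0.2052 th -0.2093 [-2.13e-01  5.71e+02 -2.02e-01  1.75e+02] ft [-0.1 -0.  -0.1] gw 0.0201 gf 0.0 z 0.2434
top t 11.30 L 0.2048 th -0.2020 [-2.15e-01  7.15e+02 -1.90e-01  8.58e+02] ft [ 0.2 -1.2  0.9] gw 0.0203 gf 0.1 z 0.2434
Lb 0.2233 kn 0.0150 res [ 0.3  1.  -0.2 -0.4 -1.1  1.8 -0.6 -0.3] mrad; now t 11.30 th -0.2015 v 0.1583 L 0.2048 sd Lb 0.0165
end [-0.  0.] max th -0.000
L 0.250 dy -0.58 dz 0.14
L 0.262 dy -0.76 dz 0.18
L 0.243 dy -0.48 dz 0.11
L 0.200 dy 0.14 dz -0.03
L 0.147 dy 0.92 dz -0.17
L 0.101 dy 1.62 dz -0.25
L 0.077 dy 1.98 dz -0.29
L 0.088 dy 1.81 dz -0.27
L 0.141 dy 1.01 dz -0.18
L 0.228 dy -0.27 dz 0.06
```

Emit:
arm_command(
  increments=[
    {"dx": 0.0,"dy": -0.58,"dz": 0.14,"wx": 0.0,"wy": 0.0,"wz": 0.0,"grip": 2.02},
    {"dx": 0.0,"dy": -0.76,"dz": 0.18,"wx": 0.0,"wy": 0.0,"wz": 0.0,"grip": 2.02},
    {"dx": 0.0,"dy": -0.48,"dz": 0.11,"wx": 0.0,"wy": 0.0,"wz": 0.0,"grip": 2.02},
    {"dx": 0.0,"dy": 0.14,"dz": -0.03,"wx": 0.0,"wy": 0.0,"wz": 0.0,"grip": 2.02},
    {"dx": 0.0,"dy": 0.92,"dz": -0.17,"wx": 0.0,"wy": 0.0,"wz": 0.0,"grip": 2.02},
    {"dx": 0.0,"dy": 1.6,"dz": -0.25,"wx": 0.0,"wy": 0.0,"wz": 0.0,"grip": 2.02},
  ],
)

```text
clock: 11.95
eef_pos: [0.5382, 0.0209, 0.2465]
tool_rot: [-0.07, 0.998, 0.001, 0.0]
ft_force: [-0.9, -0.9, 1.4]
grip_width: 0.0204
grasp_force: 0.7
```

```bash
cat > wp.py <<'E'
# wp.py t0 Lstart(read) Lcmd dy1 dy2 ... : log the lever waypoints of the call just made
import sys,numpy as np
t0,Ls,Lc,*d=map(float,sys.argv[1:]); n=len(d)
q=np.arcsin(np.sin(Lc)-np.array(d)/15); q+=Ls-Lc
with open('lev.txt','a') as f:
    f.write(f"{t0+.04} {Ls}\n")
    for i in range(n-1): f.write(f"{t0+.04+.1*(i+1)} {q[i]}\n")
E
python3 wp.py 11.35 .2048 .21 -.58 -.76 -.48 .14 .92 1.6
python3 look.py top,side,top; python3 plan.py .1025 8
```

```text
top t 11.95 L 0.0907 th -0.0525 [-6.400e-02  6.620e+02 -4.100e-02  1.082e+03] ft [-0.9 -0.9  1.4] gw 0.0204 gf 0.7 z 0.2465
side t 12.00 L 0.0837 th -0.0417 [-4.50e-02  5.74e+02 -3.40e-02  1.68e+02] ft [-0.3 -0.7  1.5] gw 0.0203 gf 0.2 z 0.2465
top t 12.05 L 0.0853 th -0.0353 [-4.600e-02  6.450e+02 -2.300e-02  1.102e+03] ft [ 0.   0.3 -0. ] gw 0.0202 gf 0.7 z 0.2464
Lb 0.2331 kn 0.0167 res [ 0.3  0.8 -0.4 -0.7 -1.5  1.3 -1.2 -1.  -0.3 -0.7  1.7] mrad; now t 12.05 th -0.0328 v 0.1562 L 0.0853 sd Lb 0.0084
end [-0.  0.] max th -0.000
L 0.188 dy -1.28 dz 0.19
L 0.243 dy -2.08 dz 0.36
L 0.262 dy -2.35 dz 0.43
L 0.254 dy -2.24 dz 0.40
L 0.236 dy -1.97 dz 0.34
L 0.222 dy -1.77 dz 0.29
L 0.226 dy -1.83 dz 0.30
L 0.250 dy -2.18 dz 0.39
```

Emit:
arm_command(
  increments=[
    {"dx": 0.0,"dy": -1.28,"dz": 0.19,"wx": 0.0,"wy": 0.0,"wz": 0.0,"grip": 2.02},
    {"dx": 0.0,"dy": -2.0,"dz": 0.35,"wx": 0.0,"wy": 0.0,"wz": 0.0,"grip": 2.02},
    {"dx": 0.0,"dy": -2.2,"dz": 0.4,"wx": 0.0,"wy": 0.0,"wz": 0.0,"grip": 2.02},
    {"dx": 0.0,"dy": -2.1,"dz": 0.37,"wx": 0.0,"wy": 0.0,"wz": 0.0,"grip": 2.02},
    {"dx": 0.0,"dy": -1.95,"dz": 0.34,"wx": 0.0,"wy": 0.0,"wz": 0.0,"grip": 2.02},
  ],
)

```text
clock: 12.6
eef_pos: [0.5409, 0.0001, 0.2424]
tool_rot: [-0.069, 0.998, 0.0, -0.0]
ft_force: [0.1, -1.4, 0.3]
grip_width: 0.0202
grasp_force: 0.7
```

```bash
python3 wp.py 12.10 .0853 .1025 -1.28 -2.0 -2.2 -2.1 -1.95
python3 look.py top,side,top; python3 plan.py .235 8
```

```text
top t 12.60 L 0.2323 th -0.0015 [-1.20e-02  7.35e+02  1.10e-02  7.52e+02] ft [ 0.1 -1.4  0.3] gw 0.0202 gf 0.7 z 0.2424
side t 12.65 L 0.2291 th 0.0037 [3.00e-03 5.76e+02 8.00e-03 2.02e+02] ft [-0.1 -0.7  0. ] gw 0.0201 gf 0.6 z 0.2426
top t 12.70 L 0.2283 th 0.0035 [-4.00e-03  7.42e+02  1.60e-02  7.58e+02] ft [-0.1 -0.9 -0.7] gw 0.0200 gf 0.6 z 0.2426
Lb 0.2294 kn 0.0159 res [-0.8 -1.1 -2.   0.8 -1.7 -1.6 -0.1 -0.2  2.4  1.4 -1.9  0.1] mrad; now t 12.70 th 0.0039 v 0.0368 L 0.2283 sd Lb 0.0017
end [ 0. -0.] max th 0.012
L 0.202 dy 0.48 dz -0.11
L 0.191 dy 0.65 dz -0.14
L 0.201 dy 0.49 dz -0.11
L 0.226 dy 0.13 dz -0.03
L 0.252 dy -0.25 dz 0.06
L 0.267 dy -0.46 dz 0.12
L 0.261 dy -0.38 dz 0.10
L 0.236 dy -0.02 dz 0.00
```

Beam is near zero with a small speed, so one gentle damping kick follows.

Emit:
arm_command(
  increments=[
    {"dx": 0.0,"dy": 0.4,"dz": -0.09,"wx": 0.0,"wy": 0.0,"wz": 0.0,"grip": 2.02},
    {"dx": 0.0,"dy": 0.6,"dz": -0.13,"wx": 0.0,"wy": 0.0,"wz": 0.0,"grip": 2.02},
    {"dx": 0.0,"dy": 0.4,"dz": -0.09,"wx": 0.0,"wy": 0.0,"wz": 0.0,"grip": 2.02},
    {"dx": 0.0,"dy": 0.1,"dz": -0.02,"wx": 0.0,"wy": 0.0,"wz": 0.0,"grip": 2.02},
    {"dx": 0.0,"dy": 0.0,"dz": 0.0,"wx": 0.0,"wy": 0.0,"wz": 0.0,"grip": 2.02},
    {"dx": 0.0,"dy": 0.0,"dz": 0.0,"wx": 0.0,"wy": 0.0,"wz": 0.0,"grip": 2.02},
  ],
)

```text
clock: 13.35
eef_pos: [0.5411, 0.001, 0.2426]
tool_rot: [-0.07, 0.998, 0.001, 0.0]
ft_force: [-0.3, 1.6, 0.7]
grip_width: 0.0204
grasp_force: 0.6
```

```bash
python3 wp.py 12.75 .2283 .235 .4 .6 .4 .1 0 0
python3 look.py top,side,top; python3 plan.py .235 8
```

```text
top t 13.35 L 0.2266 th 0.0208 [1.00e-02 6.89e+02 3.30e-02 7.59e+02] ft [-0.3  1.6  0.7] gw 0.0204 gf 0.6 z 0.2426
side t 13.40 L 0.2265 th 0.0174 [1.50e-02 5.67e+02 2.40e-02 2.03e+02] ft [-0.2  2.   0.3] gw 0.0205 gf 0.6 z 0.2426
top t 13.45 L 0.2266 th 0.0172 [5.00e-03 7.10e+02 2.90e-02 7.41e+02] ft [0.3 0.9 0.6] gw 0.0203 gf 0.6 z 0.2426
Lb 0.2261 kn 0.0151 res [-0.4 -3.1 -3.1 -2.5 -2.4  0.4  4.   1.3  4.  -2.9 -0.2 -0.9] mrad; now t 13.45 th 0.0162 v -0.0184 L 0.2266 sd Lb 0.0005
end [ 0. -0.] max th 0.016
L 0.231 dy 0.06 dz -0.01
L 0.232 dy 0.04 dz -0.01
L 0.237 dy -0.03 dz 0.01
L 0.244 dy -0.14 dz 0.03
L 0.250 dy -0.22 dz 0.06
L 0.252 dy -0.24 dz 0.06
L 0.246 dy -0.16 dz 0.04
L 0.234 dy 0.01 dz -0.00
```

Emit:
arm_command(
  increments=[
    {"dx": 0.0,"dy": 0.02,"dz": 0.0,"wx": 0.0,"wy": 0.0,"wz": 0.0,"grip": 2.02},
    {"dx": 0.0,"dy": 0.0,"dz": 0.0,"wx": 0.0,"wy": 0.0,"wz": 0.0,"grip": 2.02},
    {"dx": 0.0,"dy": -0.07,"dz": 0.02,"wx": 0.0,"wy": 0.0,"wz": 0.0,"grip": 2.02},
    {"dx": 0.0,"dy": -0.16,"dz": 0.03,"wx": 0.0,"wy": 0.0,"wz": 0.0,"grip": 2.02},
    {"dx": 0.0,"dy": -0.22,"dz": 0.05,"wx": 0.0,"wy": 0.0,"wz": 0.0,"grip": 2.02},
    {"dx": 0.0,"dy": -0.22,"dz": 0.05,"wx": 0.0,"wy": 0.0,"wz": 0.0,"grip": 2.02},
    {"dx": 0.0,"dy": -0.14,"dz": 0.03,"wx": 0.0,"wy": 0.0,"wz": 0.0,"grip": 2.02},
    {"dx": 0.0,"dy": 0.0,"dz": 0.0,"wx": 0.0,"wy": 0.0,"wz": 0.0,"grip": 2.02},
    {"dx": 0.0,"dy": 0.0,"dz": 0.0,"wx": 0.0,"wy": 0.0,"wz": 0.0,"grip": 2.02},
    {"dx": 0.0,"dy": 0.0,"dz": 0.0,"wx": 0.0,"wy": 0.0,"wz": 0.0,"grip": 2.02},
  ],
)

```text
clock: 14.5
eef_pos: [0.541, 0.0007, 0.2427]
tool_rot: [-0.07, 0.998, 0.001, 0.0]
ft_force: [-0.2, -0.8, 1.1]
grip_width: 0.02
grasp_force: 0.7
```

```bash
python3 wp.py 13.5 .2266 .235 .02 0 -.07 -.16 -.22 -.22 -.14 0 0 0
python3 look.py top,side,top; python3 plan.py .235 8
```

```text
top t 14.50 L 0.2287 th -0.0120 [-2.80e-02  7.24e+02  0.00e+00  7.68e+02] ft [-0.2 -0.8  1.1] gw 0.0200 gf 0.7 z 0.2427
side t 14.55 L 0.2286 th -0.0146 [-1.60e-02  5.75e+02 -1.00e-02  2.05e+02] ft [ 0.4 -1.6  1.2] gw 0.0203 gf 0.7 z 0.2427
top t 14.60 L 0.2281 th -0.0123 [-2.60e-02  7.18e+02 -0.00e+00  7.61e+02] ft [ 0.8 -1.9  0.4] gw 0.0201 gf 0.7 z 0.2427
Lb 0.2275 kn 0.0156 res [ 0.9  1.   3.8  5.4  2.3  4.7 -8.1 -5.9 -7.1  3.3  6.2  4.1] mrad; now t 14.60 th -0.0082 v 0.0052 L 0.2281 sd Lb 0.0003
end [-0.  0.] max th -0.000
L 0.239 dy -0.06 dz 0.01
L 0.239 dy -0.06 dz 0.02
L 0.236 dy -0.01 dz 0.00
L 0.230 dy 0.07 dz -0.02
L 0.225 dy 0.14 dz -0.03
L 0.223 dy 0.17 dz -0.04
L 0.227 dy 0.12 dz -0.03
L 0.234 dy 0.01 dz -0.00
```

Emit:
arm_command(
  increments=[
    {"dx": 0.0,"dy": 0.0,"dz": 0.0,"wx": 0.0,"wy": 0.0,"wz": 0.0,"grip": 2.02},
    {"dx": 0.0,"dy": 0.0,"dz": 0.0,"wx": 0.0,"wy": 0.0,"wz": 0.0,"grip": 2.02},
    {"dx": 0.0,"dy": 0.0,"dz": 0.0,"wx": 0.0,"wy": 0.0,"wz": 0.0,"grip": 2.02},
    {"dx": 0.0,"dy": 0.0,"dz": 0.0,"wx": 0.0,"wy": 0.0,"wz": 0.0,"grip": 2.02},
    {"dx": 0.0,"dy": 0.0,"dz": 0.0,"wx": 0.0,"wy": 0.0,"wz": 0.0,"grip": 2.02},
    {"dx": 0.0,"dy": 0.0,"dz": 0.0,"wx": 0.0,"wy": 0.0,"wz": 0.0,"grip": 2.02},
    {"dx": 0.0,"dy": 0.0,"dz": 0.0,"wx": 0.0,"wy": 0.0,"wz": 0.0,"grip": 2.02},
    {"dx": 0.0,"dy": 0.0,"dz": 0.0,"wx": 0.0,"wy": 0.0,"wz": 0.0,"grip": 2.02},
    {"dx": 0.0,"dy": 0.0,"dz": 0.0,"wx": 0.0,"wy": 0.0,"wz": 0.0,"grip": 2.02},
    {"dx": 0.0,"dy": 0.0,"dz": 0.0,"wx": 0.0,"wy": 0.0,"wz": 0.0,"grip": 2.02},
  ],
)

```text
clock: 15.65
eef_pos: [0.541, 0.001, 0.2426]
tool_rot: [-0.07, 0.998, 0.001, 0.0]
ft_force: [-0.4, -1.3, 0.8]
grip_width: 0.0205
grasp_force: 0.8
```

```bash
python3 look.py top,side; python3 plan.py .235 8
```

```text
top t 15.65 L 0.2267 th -0.0150 [-2.90e-02  7.43e+02 -3.00e-03  7.60e+02] ft [-0.4 -1.3  0.8] gw 0.0205 gf 0.8 z 0.2426
side t 15.70 L 0.2268 th -0.0169 [-1.80e-02  5.75e+02 -1.20e-02  2.08e+02] ft [-0.3 -1.2  1. ] gw 0.0203 gf 0.8 z 0.2427
Lb 0.2279 kn 0.0157 res [ 4.   5.   1.9  4.2 -9.6 -7.5 -8.7  1.3  4.1  2.1 16.5 19. ] mrad; now t 15.70 th 0.0022 v 0.0107 L 0.2268 sd Lb 0.0003
end [ 0. -0.] max th 0.004
L 0.225 dy 0.14 dz -0.03
L 0.222 dy 0.19 dz -0.04
L 0.226 dy 0.14 dz -0.03
L 0.234 dy 0.02 dz -0.00
L 0.242 dy -0.10 dz 0.02
L 0.247 dy -0.17 dz 0.04
L 0.244 dy -0.14 dz 0.03
L 0.236 dy -0.01 dz 0.00
```

Emit:
arm_command(
  increments=[
    {"dx": 0.0,"dy": -0.05,"dz": 0.01,"wx": 0.0,"wy": 0.0,"wz": 0.0,"grip": 2.02},
    {"dx": 0.0,"dy": -0.05,"dz": 0.01,"wx": 0.0,"wy": 0.0,"wz": 0.0,"grip": 2.02},
    {"dx": 0.0,"dy": -0.05,"dz": 0.01,"wx": 0.0,"wy": 0.0,"wz": 0.0,"grip": 2.02},
    {"dx": 0.0,"dy": -0.05,"dz": 0.01,"wx": 0.0,"wy": 0.0,"wz": 0.0,"grip": 2.02},
    {"dx": 0.0,"dy": -0.05,"dz": 0.01,"wx": 0.0,"wy": 0.0,"wz": 0.0,"grip": 2.02},
    {"dx": 0.0,"dy": -0.05,"dz": 0.01,"wx": 0.0,"wy": 0.0,"wz": 0.0,"grip": 2.02},
    {"dx": 0.0,"dy": -0.05,"dz": 0.01,"wx": 0.0,"wy": 0.0,"wz": 0.0,"grip": 2.02},
    {"dx": 0.0,"dy": -0.05,"dz": 0.01,"wx": 0.0,"wy": 0.0,"wz": 0.0,"grip": 2.02},
    {"dx": 0.0,"dy": -0.05,"dz": 0.01,"wx": 0.0,"wy": 0.0,"wz": 0.0,"grip": 2.02},
    {"dx": 0.0,"dy": -0.05,"dz": 0.01,"wx": 0.0,"wy": 0.0,"wz": 0.0,"grip": 2.02},
  ],
)

```text
clock: 16.75
eef_pos: [0.5409, 0.0007, 0.2424]
tool_rot: [-0.07, 0.998, 0.001, 0.0]
ft_force: [-0.2, 0.8, -0.7]
grip_width: 0.0205
grasp_force: 0.7
```

```bash
python3 look.py top,side | cut -c1-40
```

```text
top t 16.75 L 0.2288 th -0.0067 [-1.60e-
side t 16.80 L 0.2289 th -0.0068 [-8.00e
```

Emit:
arm_command(
  increments=[
    {"dx": 0.0,"dy": 0.0,"dz": 0.0,"wx": 0.0,"wy": 0.0,"wz": 0.0,"grip": 2.02},
    {"dx": 0.0,"dy": 0.0,"dz": 0.0,"wx": 0.0,"wy": 0.0,"wz": 0.0,"grip": 2.02},
    {"dx": 0.0,"dy": 0.0,"dz": 0.0,"wx": 0.0,"wy": 0.0,"wz": 0.0,"grip": 2.02},
    {"dx": 0.0,"dy": 0.0,"dz": 0.0,"wx": 0.0,"wy": 0.0,"wz": 0.0,"grip": 2.02},
    {"dx": 0.0,"dy": 0.0,"dz": 0.0,"wx": 0.0,"wy": 0.0,"wz": 0.0,"grip": 2.02},
    {"dx": 0.0,"dy": 0.0,"dz": 0.0,"wx": 0.0,"wy": 0.0,"wz": 0.0,"grip": 2.02},
    {"dx": 0.0,"dy": 0.0,"dz": 0.0,"wx": 0.0,"wy": 0.0,"wz": 0.0,"grip": 2.02},
    {"dx": 0.0,"dy": 0.0,"dz": 0.0,"wx": 0.0,"wy": 0.0,"wz": 0.0,"grip": 2.02},
    {"dx": 0.0,"dy": 0.0,"dz": 0.0,"wx": 0.0,"wy": 0.0,"wz": 0.0,"grip": 2.02},
    {"dx": 0.0,"dy": 0.0,"dz": 0.0,"wx": 0.0,"wy": 0.0,"wz": 0.0,"grip": 2.02},
  ],
)

```text
clock: 17.85
eef_pos: [0.541, 0.0005, 0.2425]
tool_rot: [-0.07, 0.998, 0.001, 0.0]
ft_force: [-0.5, 1.5, -1.3]
grip_width: 0.0205
grasp_force: 0.8
```

```bash
python3 look.py top,side | cut -c1-40
```

```text
top t 17.85 L 0.2301 th 0.0026 [-1.00e-0
side t 17.90 L 0.2303 th 0.0019 [1.00e-0
```

Emit:
arm_command(
  increments=[
    {"dx": 0.0,"dy": 0.0,"dz": 0.0,"wx": 0.0,"wy": 0.0,"wz": 0.0,"grip": 2.02},
    {"dx": 0.0,"dy": 0.0,"dz": 0.0,"wx": 0.0,"wy": 0.0,"wz": 0.0,"grip": 2.02},
    {"dx": 0.0,"dy": 0.0,"dz": 0.0,"wx": 0.0,"wy": 0.0,"wz": 0.0,"grip": 2.02},
    {"dx": 0.0,"dy": 0.0,"dz": 0.0,"wx": 0.0,"wy": 0.0,"wz": 0.0,"grip": 2.02},
    {"dx": 0.0,"dy": 0.0,"dz": 0.0,"wx": 0.0,"wy": 0.0,"wz": 0.0,"grip": 2.02},
    {"dx": 0.0,"dy": 0.0,"dz": 0.0,"wx": 0.0,"wy": 0.0,"wz": 0.0,"grip": 2.02},
    {"dx": 0.0,"dy": 0.0,"dz": 0.0,"wx": 0.0,"wy": 0.0,"wz": 0.0,"grip": 2.02},
    {"dx": 0.0,"dy": 0.0,"dz": 0.0,"wx": 0.0,"wy": 0.0,"wz": 0.0,"grip": 2.02},
    {"dx": 0.0,"dy": 0.0,"dz": 0.0,"wx": 0.0,"wy": 0.0,"wz": 0.0,"grip": 2.02},
    {"dx": 0.0,"dy": 0.0,"dz": 0.0,"wx": 0.0,"wy": 0.0,"wz": 0.0,"grip": 2.02},
  ],
)

```text
clock: 18.95
eef_pos: [0.541, 0.0005, 0.2425]
tool_rot: [-0.07, 0.998, 0.001, 0.0]
ft_force: [-0.5, 2.7, -0.5]
grip_width: 0.0198
grasp_force: 0.8
```

```bash
python3 look.py top,side
```

```text
top t 18.95 L 0.2301 th -0.0007 [-1.10e-02  7.34e+02  1.10e-02  7.52e+02] ft [-0.5  2.7 -0.5] gw 0.0198 gf 0.8 z 0.2425
side t 19.00 L 0.2302 th 0.0012 [-1.00e-03  5.64e+02  7.00e-03  2.02e+02] ft [-0.6  0.9 -1. ] gw 0.0203 gf 0.8 z 0.2425
```

Emit:
arm_command(
  increments=[
    {"dx": 0.0,"dy": 0.0,"dz": 0.0,"wx": 0.0,"wy": 0.0,"wz": 0.0,"grip": 2.2},
    {"dx": 0.0,"dy": 0.0,"dz": 0.0,"wx": 0.0,"wy": 0.0,"wz": 0.0,"grip": 2.6},
    {"dx": 0.0,"dy": 0.0,"dz": 0.0,"wx": 0.0,"wy": 0.0,"wz": 0.0,"grip": 3.5},
    {"dx": 0.0,"dy": 0.0,"dz": 0.0,"wx": 0.0,"wy": 0.0,"wz": 0.0,"grip": 4.5},
    {"dx": 0.0,"dy": 0.0,"dz": 0.0,"wx": 0.0,"wy": 0.0,"wz": 0.0,"grip": 4.5},
    {"dx": 0.0,"dy": 0.0,"dz": -1.0,"wx": 0.0,"wy": 0.0,"wz": 0.0,"grip": 4.5},
    {"dx": 0.0,"dy": 0.0,"dz": -2.5,"wx": 0.0,"wy": 0.0,"wz": 0.0,"grip": 4.5},
    {"dx": 0.0,"dy": 0.0,"dz": -4.5,"wx": 0.0,"wy": 0.0,"wz": 0.0,"grip": 4.5},
    {"dx": 0.0,"dy": 0.0,"dz": -7.0,"wx": 0.0,"wy": 0.0,"wz": 0.0,"grip": 4.5},
    {"dx": 0.0,"dy": 0.0,"dz": -9.0,"wx": 0.0,"wy": 0.0,"wz": 0.0,"grip": 4.5},
  ],
)

```text
clock: 20.05
eef_pos: [0.5412, 0.0003, 0.3348]
tool_rot: [-0.07, 0.998, 0.001, 0.001]
ft_force: [1.0, -1.0, 0.2]
grip_width: 0.0448
grasp_force: 0.0
```

```bash
python3 look.py top,side
```

```text
top t 20.05 L 0.2315 th -0.0075 [-1.70e-02  7.46e+02  5.00e-03  6.53e+02] ft [ 1.  -1.   0.2] gw 0.0448 gf 0.0 z 0.3348
side t 20.10 L 0.2326 th -0.0086 [-9.00e-03  5.64e+02 -4.00e-03  2.74e+02] ft [ 1.3 -0.3  2.5] gw 0.0447 gf 0.0 z 0.3382
```

Emit:
arm_command(
  increments=[
    {"dx": 0.0,"dy": 0.0,"dz": 0.0,"wx": 0.0,"wy": 0.0,"wz": 0.0,"grip": 4.5},
    {"dx": 0.0,"dy": 0.0,"dz": 0.0,"wx": 0.0,"wy": 0.0,"wz": 0.0,"grip": 4.5},
    {"dx": 0.0,"dy": 0.0,"dz": 0.0,"wx": 0.0,"wy": 0.0,"wz": 0.0,"grip": 4.5},
    {"dx": 0.0,"dy": 0.0,"dz": 0.0,"wx": 0.0,"wy": 0.0,"wz": 0.0,"grip": 4.5},
    {"dx": 0.0,"dy": 0.0,"dz": 0.0,"wx": 0.0,"wy": 0.0,"wz": 0.0,"grip": 4.5},
    {"dx": 0.0,"dy": 0.0,"dz": 0.0,"wx": 0.0,"wy": 0.0,"wz": 0.0,"grip": 4.5},
    {"dx": 0.0,"dy": 0.0,"dz": 0.0,"wx": 0.0,"wy": 0.0,"wz": 0.0,"grip": 4.5},
    {"dx": 0.0,"dy": 0.0,"dz": 0.0,"wx": 0.0,"wy": 0.0,"wz": 0.0,"grip": 4.5},
    {"dx": 0.0,"dy": 0.0,"dz": 0.0,"wx": 0.0,"wy": 0.0,"wz": 0.0,"grip": 4.5},
    {"dx": 0.0,"dy": 0.0,"dz": 0.0,"wx": 0.0,"wy": 0.0,"wz": 0.0,"grip": 4.5},
  ],
)

```text
clock: 21.15
eef_pos: [0.541, 0.0004, 0.3326]
tool_rot: [-0.07, 0.998, 0.001, 0.0]
ft_force: [0.2, 0.3, -0.6]
grip_width: 0.0454
grasp_force: 0.0
```

```bash
python3 look.py top,side
```

```text
top t 21.15 L 0.2310 th -0.0092 [-2.00e-02  7.19e+02  3.00e-03  6.49e+02] ft [ 0.2  0.3 -0.6] gw 0.0454 gf 0.0 z 0.3326
side t 21.20 L 0.2310 th -0.0114 [-1.20e-02  5.72e+02 -7.00e-03  2.75e+02] ft [ 0.4  0.2 -0.7] gw 0.0451 gf 0.0 z 0.3326
```

```bash
python3 look.py side | cut -c1-45; python3 -c "
from workcell import job; print(job.job_done())"
```

```text
side t 21.25 L 0.2312 th -0.0114 [-1.10e-02  
the job is handed in; nothing more can be done
None
```

The balance floats free at about -0.01 rad, with its pointer inside the thick marks for over 7 s before I let go of the lever; the job was handed in at about 21 s.

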